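# Seat a drive and torque-check its clamp screw

### The arm

A 6-joint arm with a two-finger parallel gripper is mounted at the origin on the work surface. World frame = base frame: x ahead of the robot, y to its left, z up, the work surface at z = 0. Lengths are in mm, angles in degrees, forces in N, time in s.
With the tool pointing down it reaches from about 350 to 850 mm from the base axis. Payload 8.1 kg.
Tool frame: the origin (TCP) lies between the finger pads; the fingertips stand 22 mm ahead of it and the grasp point (between the pads) lies 3 mm ahead of it; z points along the fingers, y is the direction in which the jaws open and shut (so a half turn about z gives the same grasp; the last joint's range is limited). The gripper opens to 85 mm and grips with 20 to 120 N. Pads are 22 mm wide; open, the fingers measure 114 mm over their backs; the gripper's body (76 mm by 85 mm) begins 54 mm behind the grasp point. The pads swing forward as they close: fully open they stand 13 mm farther back than shut.
Start: joints at [-4.893, 7.471, 85.268, -0, 87.261, -4.893], TCP at [600.005, 0.022, 253.292] pointing down, gripper open.
Joint ranges: [-169.43, 169.43], [-51.17, 129.36], [1.28, 143.12], [-76.62, 256.62], [0, 156.53], [-152.29, 152.29]. Speed limits (degrees/s): [136.94, 136.94, 159.86, 180, 180, 180].

### API

Orientations are given as [roll, pitch, yaw] about the fixed x, y, z axes, in that order (R = Rz(yaw) Ry(pitch) Rx(roll)).
In Python, from bench import r gives the robot as it stands.
- The arm moves only by the tool drive_tool, never from a script. Its argument "moves" is a list of rows, each a list of 2 entries, a list of its own where there are three numbers: the shift along the world's x, y, z in mm, then the turn about the world's z in degrees. A call has exactly 8 rows; each row is the pose to reach, as a shift and turn from the pose commanded when the call began; what a row does not reach only later rows make up. A row lasts 1/12 s, in which the tool goes at most 41.7 mm and 7.16 degrees, less where a joint would pass 70% of its speed; a pose out of reach is approached as far as the arm can. A call with a gripper value outside its range is refused whole. "fingers" is the finger opening in mm, from 0 to 85.4, set as the call begins (left out, the last holds). The fingers move at their own pace and stop on an object; "squeeze" is the grip in N (left out, the last holds). Time passes only in rows, so rows that repeat a pose let the fingers close, or fill a call up. It gives the time, the measured TCP pose, the force and the opening at its end, in the units of the state.
- r.sense(): the state, without advancing time (a new reading comes with each control period).
- r.snapshot(name): name is "scene" or "side" or "wrist"; returns a dict with "pixels" (384x512x3 uint8, red, green, blue), "camera_matrix" (3x3 intrinsics, pixels), "xyz" and "orientation" of the camera in the world. Camera axes: x right, y down, z forward; pixel columns grow to the right and rows downward; lengths in mm; the calibration is good to about 2 mm. A picture is of the moment at which its call begins. There is no depth.
- r.hand_in(): hands the job in, once; it reports no verdict.
The state is a dict: "time": time; "joint_pos": joint angles; "qd": joint speeds; "joint_efforts": joint torques, N m; "tool_pos": TCP position; "tcp_rot": TCP orientation; "ft_force": force on the tool from outside, world axes, zero at the start; "wrist_torque": the same for the moment, N m; "finger_gap": finger opening in mm.
Only numpy, scipy, OpenCV 4.12 (cv2) and the standard library are available. Lean on these libraries where they do the work, as an engineer would, in place of code of your own. Each camera call takes 0.05 s, during which the arm holds its last target.

### The job

On the repair bench, push the drive carrier fully home in its test cradle, gently. Then swing the clamp screw's lever clockwise (seen from above) until the screw bites, and go on leaning on the lever's post gently up to about 8 N (0.64 N m, well short of 14 N) and keep that load for two seconds to check that the screw holds, without forcing the screw any further round. Leave the drive home and the lever down on its bite, and do not disturb the other things on the bench.

Things in the scene. Friction and masses are not known exactly. Their poses are not given: they have to be found in the camera images.
- cradle: Fixed aluminium drive cradle. Base 150 (x) x 132 (y) x 10 mm, origin: centre of its underside; the drive goes in towards +x, z up. Side rails (x -55 to 55 mm, 26 mm high) guide it with 1.5 mm play a side; a black stop wall (face at x = 55 mm, 28 mm high) ends the way. A bridge over it at x = 20 mm (26 mm wide, 130 mm long in y, top 44 mm above the bench) carries the clamp screw.
- drive: Loose flat drive carrier 110 x 77 x 20 mm, 0.2 to 0.4 kg, aluminium, black rear face, lying in the cradle (underside 10 mm above the bench). Origin: centre of underside, axes as the cradle's. Starts 20 to 45 mm out towards the cradle's -x; home when it meets the stop wall, its origin over the cradle's. Push it gently on its rear face (up to 25 N).
- screw_axis (a point): Point on the vertical axis of the clamp screw, on top of the bridge, 44 mm above the bench: cradle frame (20, 0, 44) mm.
- post (a point): Top centre of the upright black post (16 mm diameter, 72 to 106 mm above the bench) at the end of the clamp screw's steel lever, 80 mm from the screw's axis; the lever bar (13 mm wide) is 64 to 72 mm above the bench. Starts towards the cradle's -y, leaning to +x; clockwise takes the post to the cradle's -x. Push the post from its +x side with shut fingertips, or grip it from above.
- mark (a point): Top of a small pin on the clamp screw's steel collar, 40 mm from the screw's axis, about on the cradle's +y side, 53 mm above the bench. It stands still while the screw holds; if the screw is forced (about 1.2 N m, 15 N on the post) it goes round clockwise and does not come back.
- hub (a joint): Swing of the lever's hub, rad: starts at 0.2 to 0.6, grows clockwise (friction about 1 N at the post), 1.0 at the bite, where it comes up hard against the screw. There the lever points along the cradle's -y, give or take 0.2 rad. Stays where it is left.
- lever (a joint): Spring flex of the lever under load, rad: 0 when free, positive when pushed clockwise. A stiff torque beam of 60 N m per rad: 8 N on the post at the bite gives 0.0107 rad, 0.9 mm at the post.
- spare_drive: a second drive carrier, same as the drive, lying flat on the bench on the right; origin: centre of underside. Leave alone.
- driver: screwdriver lying to the left of the cradle, about 125 mm from the cradle's centre line and nearly parallel to it; origin: on its underside. Leave alone.
- memory: small green circuit board 70 x 30 x 5 mm with four black chips, lying flat just beyond the cradle's far left corner; origin: centre of underside. Leave alone.
- fan: square black case fan 80 x 80 x 26 mm, lying flat on the right; origin: centre of underside. Leave alone.
- mouse: black computer mouse 100 x 60 x 31 mm on the left; origin: centre of underside. Leave alone.

How it is judged (in metres and radians):
On the way, in this order (a step that is already met when the one before it is completed fails the run):
1. the drive is home against the stop (within 2 mm) (x of drive in the frame of cradle above -0.002 m), for 0.2 s.
2. with the drive home and the lever on its bite, the lever is loaded to more than 0.45 N m for 1 s (x of drive in the frame of cradle above -0.002 m and value of joint hub above 0.97 rad and value of joint lever above 0.0075 rad), for 1 s.
At the end, for the whole second after the job is handed in: The drive is at rest within 2 mm of the stop, the lever is on its bite (hub within 0.05 rad of 1.0) and unloaded (flex under 0.003 rad), and the screw's pin has not moved more than 2 mm from where it began; nothing else was moved more than 20 mm (x of drive in the frame of cradle above -0.002 m and value of joint hub above 0.95 rad and distance of mark from where it was at the start of the episode below 0.002 m and linear speed of drive below 0.01 m/s and value of joint lever below 0.003 rad); the robot touches nothing.
It fails at once if the clamp screw itself is forced round past its bite (its pin moves more than 2 mm) (distance of mark from where it was at the start of the episode above 0.002 m).
It fails at once if the drive is rammed: the gripper bears on it with more than 25 N (contact force between the arm and drive above 25 N).
It fails at once if the lever is overloaded: more than 1.1 N m (about 14 N on the post) (value of joint lever above 0.0183333 rad).
It fails at once if another loose thing on the bench is moved more than 20 mm (distance of any of spare_drive, driver, memory, fan, mouse from where it was at the start of the episode above 0.02 m).
It also fails if it takes over 72 s, if anything falls off the work surface, if the arm or the gripper's body presses on something with over 40 N, if the wrist force passes 120 N, or if a joint passes its speed limit or range.

## Working session

There is one attempt and no reset: what is moved stays moved. The work goes in short steps, Python scripts to look and compute and a tool call to move; the robot and the scene stay as the last step left them, time stands still between calls to the robot, and variables do not carry over. Pictures are saved under pics/ and viewed, and the job is handed in when it is done.

Besides the shell and the picture viewer there is one more tool, called after "Emit:" as name([rows], argument=value, ...), one row to a line, values as JSON. drive_tool: Moves the arm, as the interface text tells. Its arguments: {"type":"object","properties":{"moves":{"type":"array","items":{"type":"array"}},"fingers":{"type":"number"},"squeeze":{"type":"number"}},"required":["moves"]}

```bash
mkdir -p pics; ls; cat > h.py <<'E'
import numpy as np, cv2
from bench import r
from scipy.spatial.transform import Rotation as R
def snap(n,f):
    s=r.snapshot(n); cv2.imwrite('pics/'+f+'.png',cv2.cvtColor(np.asarray(s['pixels'],np.uint8),cv2.COLOR_RGB2BGR))
    np.savez('pics/'+f+'.npz',K=s['camera_matrix'],p=s['xyz'],o=s['orientation']); return s
def rot(o):
    o=np.array(o,float)
    return o if o.shape==(3,3) else R.from_euler('xyz',o,degrees=True).as_matrix()
def load(f):
    d=np.load('pics/'+f+'.npz'); return np.array(d['K']),np.array(d['p']),rot(d['o'])
def at(f,u,v,z):
    K,p,o=load(f); d=o@np.linalg.solve(K,[u,v,1.]); return p+d*(z-p[2])/d[2]
def proj(f,P):
    K,p,o=load(f); c=o.T@(np.array(P,float)-p); q=K@c; return q[:2]/q[2]
def crop(f,x0,y0,x1,y1,g,k):
    i=cv2.imread('pics/'+f+'.png')[y0:y1,x0:x1]; cv2.imwrite('pics/'+g+'.png',cv2.resize(i,None,fx=k,fy=k,interpolation=cv2.INTER_CUBIC))
E
python3 - <<'E'
from h import *
for n in ['scene','side','wrist']:
    s=snap(n,n+'0'); print(n,s['camera_matrix'],s['xyz'],s['orientation'])
print(r.sense())
E
```

```text
pics
scene [[389.93773918   0.         253.55327165]
 [  0.         389.93773918 194.97546802]
 [  0.           0.           1.        ]] [1085.71120401  -43.98663573  919.11675169] [-145.72196339   -0.22434327   80.61156548]
side [[356.18307812   0.         256.04843789]
 [  0.         356.18307812 192.83515287]
 [  0.           0.           1.        ]] [ 196.72274522 -789.286072    702.07401422] [-124.29481966   -1.23992255  -21.25528138]
wrist [[285.32703793   0.         253.08137548]
 [  0.         285.32703793 195.91836321]
 [  0.           0.           1.        ]] [599.91435429  78.1327718  372.83201402] [ 1.62298790e+02  6.80960161e-02 -7.90026137e-02]
{'time': 0.15, 'joint_pos': array([-4.89406000e+00,  7.50518237e+00,  8.53151530e+01,  6.39931508e-04,
        8.72616068e+01, -4.89253574e+00]), 'qd': array([-0.12124233, -0.15560269, -0.2090475 , -0.17838629,  0.01082938,
        0.01774846]), 'joint_efforts': array([ 1.01583330e-03, -5.70061326e+01, -5.01160097e+01, -1.39109225e-04,
        9.69119486e-03, -7.10949371e-05]), 'tool_pos': array([5.99609044e+02, 4.91801138e-02, 2.52483265e+02]), 'tcp_rot': array([-1.79918411e+02, -7.62544147e-03,  8.99984393e+01]), 'ft_force': array([ 0.6011504 , -0.14158318, -0.18822108]), 'wrist_torque': array([ 0.01541957, -0.02014334, -0.0047672 ]), 'finger_gap': 85.45552171492362}
```

View pics/scene0.png

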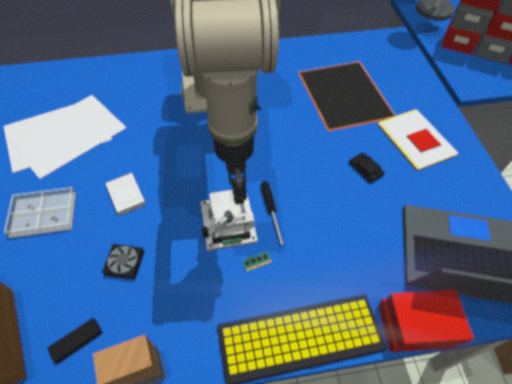

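View pics/side0.png

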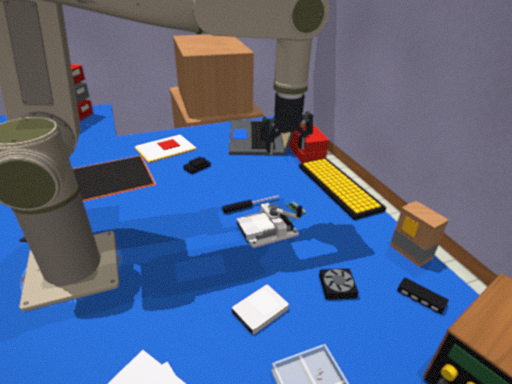

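View pics/wrist0.png

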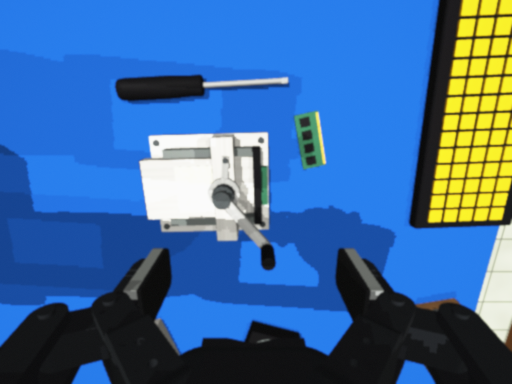

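The wrist view shows the cradle around (210,182), the drive out to the left, the screw hub at (222,195), and the post at (268,257). I'll enlarge it.

```bash
python3 -c "
from h import *
crop('wrist0',130,120,290,280,'w0c',5)"; python3 -c "
import cv2
i=cv2.imread('pics/w0c.png');print(i.shape);cv2.imwrite('pics/w0c.png',cv2.resize(i[:750],(800,750))[:600])"
```

```text
(800, 800, 3)
```

```bash
python3 -c "
from h import *
crop('wrist0',200,210,300,280,'w0d',8)"
```

```text
(no output)
```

View pics/w0c.png

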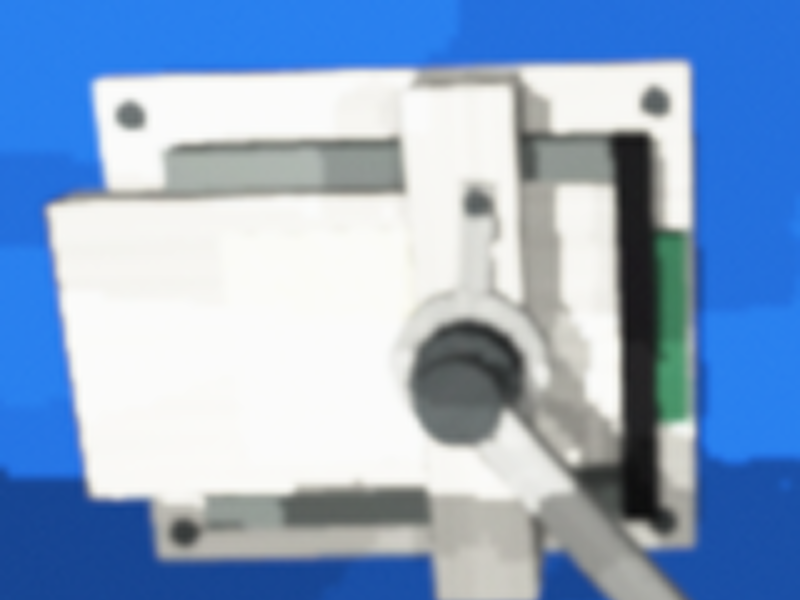

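View pics/w0d.png

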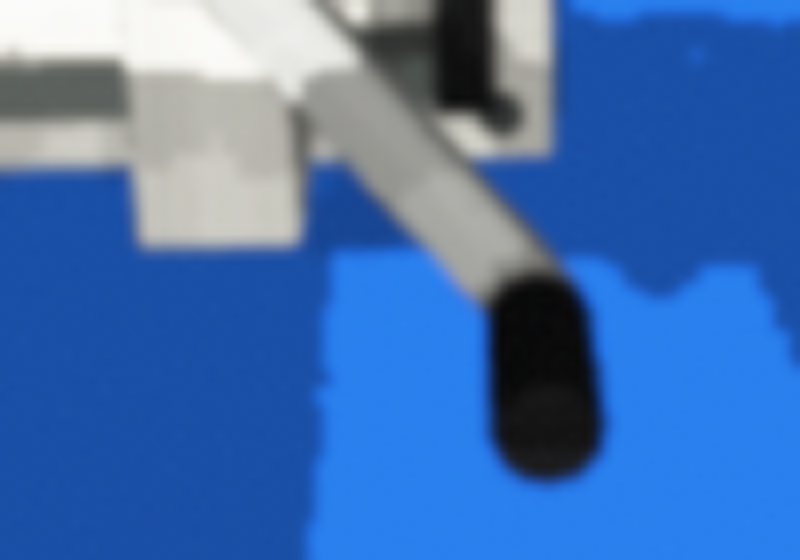

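```bash
python3 - <<'E'
from h import *
b=[at('wrist0',u,v,10) for u,v in [(149,135.6),(268.2,132.4),(161.4,232),(269.2,229.4)]]
for x in b: print('base',x.round(1))
c=np.mean(b,0); e=(b[1]-b[0]+b[3]-b[2]); yaw=np.arctan2(e[1],e[0]); e2=(b[0]-b[2]+b[1]-b[3]); yaw2=np.arctan2(-e2[0],e2[1])
print('c',c,np.degrees(yaw),np.degrees(yaw2))
Rz=R.from_euler('z',yaw).as_matrix()
def loc(p): return (Rz.T@(p-np.array([c[0],c[1],0]))).round(1)
print('post',at('wrist0',268.4,264.3,106),loc(at('wrist0',268.4,264.3,106)))
print('pin',at('wrist0',225.4,160,53),loc(at('wrist0',225.4,160,53)))
for u,v in [(139.6,161.4),(148,219.4)]: print('drive rear',at('wrist0',u,v,30),loc(at('wrist0',u,v,30)))
W=lambda p:Rz@np.array(p,float)+[c[0],c[1],0]
i=cv2.imread('pics/wrist0.png');i=cv2.resize(i,None,fx=4,fy=4,interpolation=cv2.INTER_CUBIC)
for p in [(-75,66,10),(75,66,10),(-75,-66,10),(75,-66,10),(20,0,44),(7,65,44),(33,65,44),(7,-65,44),(33,-65,44),(55,40,38)]:
    q=proj('wrist0',W(p)); cv2.circle(i,tuple((q*4+2).astype(int)),4,(0,0,255),-1)
cv2.imwrite('pics/ov.png',i[480:1080,440:1240])
E
```

```text
base [469.2  41.7  10. ]
base [618.3  45.4  10. ]
base [471.7 -90.2  10. ]
base [621.6 -86.4  10. ]
c [545.19615028 -22.40068389  10.        ] 1.4471915489023728 1.2537734227423127
post [615.65656675 -83.34021681 106.        ] [ 68.9 -62.7 106. ]
pin [568.13571705  18.7404736   53.        ] [24.  40.5 53. ]
drive rear [461.54283824  12.87370592  30.        ] [-82.7  37.4  30. ]
drive rear [463.13812988 -63.09201401  30.        ] [-83.1 -38.6  30. ]
```

View pics/ov.png

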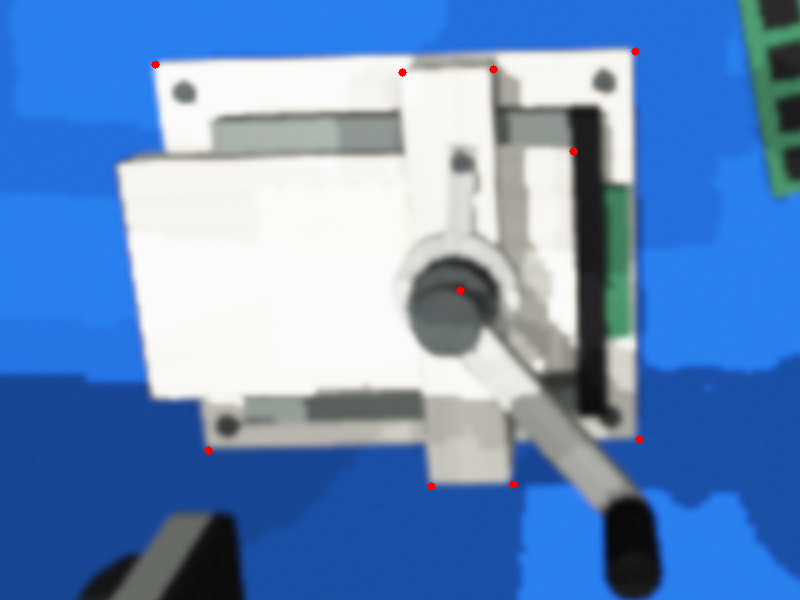

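The overlay fits. Cradle centre is at (545.2,-22.4) with yaw about 1.35°. The drive's rear face is at x≈-83, so it is 28 mm out. The post is 38° off the cradle's -y. I'll shut the fingers and go behind the drive.

Emit:
drive_tool([
  [[-15,-3,0],0],
  [[-40,-6,0],0.5],
  [[-70,-10,-10],1.35],
  [[-100,-14,-25],1.35],
  [[-130,-18,-45],1.35],
  [[-155,-22,-70],1.35],
  [[-170,-25,-90],1.35],
  [[-178,-25,-100],1.35],
], fingers=0, squeeze=20)

```text
time: 0.82
tool_pos: [418.5, -25.0, 149.9]
tcp_rot: [-179.7, -0.0, 91.3]
ft_force: [-0.1, 0.7, 0.3]
finger_gap: -0.0
```

Emit:
drive_tool([
  [[0,0,-10],0],
  [[0,0,-25],0],
  [[0,0,-45],0],
  [[0,0,-65],0],
  [[0,0,-85],0],
  [[0,0,-98],0],
  [[0,0,-103],0],
  [[0,0,-103],0],
])

```text
time: 1.48
tool_pos: [421.5, -24.8, 49.1]
tcp_rot: [-179.9, -0.0, 91.4]
ft_force: [-0.2, -0.1, -1.0]
finger_gap: 0.1
```

```bash
python3 - <<'E'
from h import *
snap('side','side1');snap('wrist','wrist1')
crop('side1',170,150,330,270,'s1c',5)
s=r.sense();print(s['tool_pos'],s['ft_force'],s['finger_gap'],s['time'])
E
```

```text
[422.81340307 -25.04819686  50.99305926] [ 0.54590481 -1.00534345  0.30719598] 0.08224665894286651 1.5833
```

View pics/s1c.png

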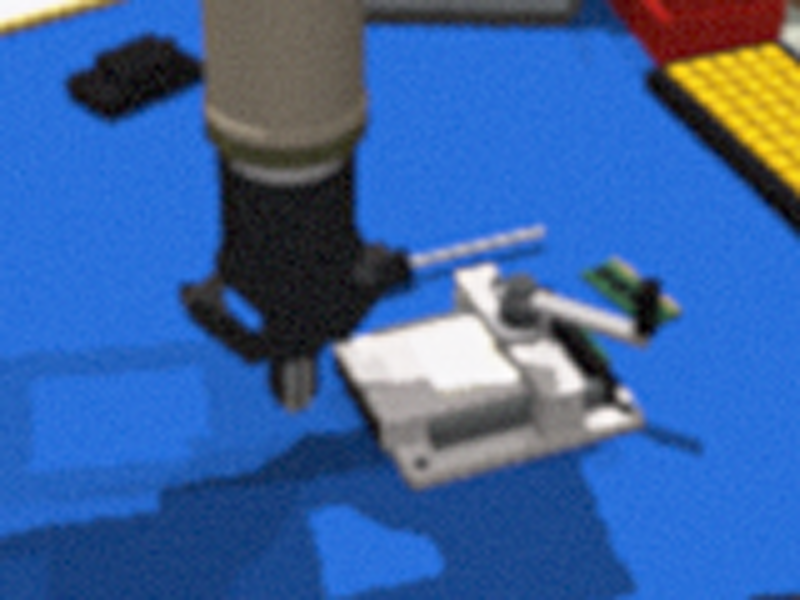

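View pics/wrist1.png

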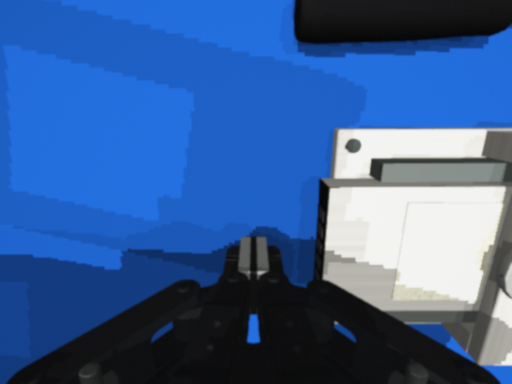

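The fingers are shut and standing clear behind the drive. In the side crop the fingertip bottom is at (295,410), i.e. full-image (229,232).

```bash
python3 - <<'E'
from h import *
for z in (10,15,20,25,29,35): print(z,proj('side1',(422.8,-25,z)))
for x in (-8,-15,0,8,15): print(x, proj('wrist1',(422.8+x,-25,29)), proj('wrist1',(422.8+x,-25+11,29)))
E
```

```text
10 [228.33200062 234.72048276]
15 [228.2940799  233.42253855]
20 [228.25595371 232.11756119]
25 [228.21762036 230.80549337]
29 [228.18680339 229.75069507]
35 [228.14032541 228.15985393]
-8 [239.5175206  251.99833482] [239.67581759 233.96899184]
-15 [226.93121269 251.74662749] [226.81866877 233.70651866]
0 [253.89292675 252.28582145] [254.36036716 234.26877062]
8 [268.25879985 252.57311742] [269.03496929 234.56834633]
15 [280.8211262  252.82434516] [281.8670941  234.83030865]
```

Emit:
drive_tool([
  [[0,0,-4],0],
  [[2,0,-9],0],
  [[6,0,-9],0],
  [[10,0.2,-9],0],
  [[14,0.3,-9],0],
  [[17,0.4,-9],0],
  [[19,0.5,-9],0],
  [[20,0.5,-9],0],
])

```text
time: 2.25
tool_pos: [442.5, -24.5, 41.4]
tcp_rot: [180.0, 0.0, 91.4]
ft_force: [0.8, 0.1, 0.4]
finger_gap: 0.2
```

Emit:
drive_tool([
  [[1,0,0],0],
  [[2,0,0],0],
  [[3,0,0],0],
  [[4.5,0,0],0],
  [[6,0,0],0],
  [[7.5,0,0],0],
  [[9,0,0],0],
  [[10,0,0],0],
])

```text
time: 2.92
tool_pos: [451.4, -24.4, 41.1]
tcp_rot: [-179.9, -0.0, 91.4]
ft_force: [-4.9, 0.0, 3.4]
finger_gap: -0.1
```

Emit:
drive_tool([
  [[1.5,0,0],0],
  [[3,0,0],0],
  [[4.5,0,0],0],
  [[6,0.1,0],0],
  [[7.5,0.2,0],0],
  [[9,0.2,0],0],
  [[10.5,0.2,0],0],
  [[12,0.3,0],0],
])

```text
time: 3.58
tool_pos: [464.2, -24.2, 41.2]
tcp_rot: [180.0, 0.0, 91.4]
ft_force: [-3.5, 0.0, 0.6]
finger_gap: 0.1
```

Emit:
drive_tool([
  [[1.5,0,0],0],
  [[3,0,0],0],
  [[4.5,0.1,0],0],
  [[6,0.1,0],0],
  [[7,0.2,0],0],
  [[7.5,0.2,0],0],
  [[8,0.2,0],0],
  [[8,0.2,0],0],
])

```text
time: 4.25
tool_pos: [472.0, -24.0, 41.3]
tcp_rot: [-180.0, -0.0, 91.3]
ft_force: [-1.8, -0.3, -0.3]
finger_gap: 0.3
```

```bash
python3 - <<'E'
from h import *
s=r.sense();print(s['tool_pos'],s['ft_force'],s['finger_gap'],s['time'])
snap('wrist','wrist2'); snap('side','side2'); 
E
```

```text
[472.04661918 -23.98768211  41.27586494] [-1.79172584 -0.2583191  -0.33349613] 0.3392472564450138 4.25
```

View pics/wrist2.png

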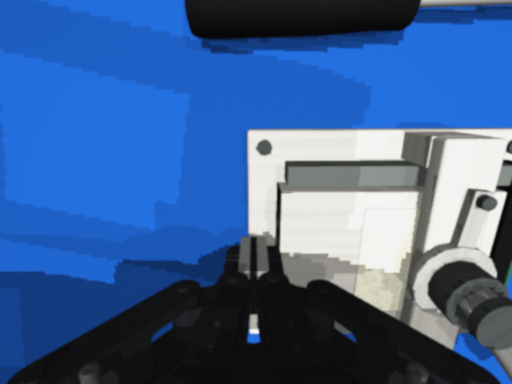

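```bash
python3 - <<'E'
from h import *
c=np.array([545.2,-22.4,0]);Rz=R.from_euler('z',1.35,degrees=True).as_matrix()
loc=lambda p:(Rz.T@(p-c)).round(1)
print(loc(at('wrist2',279.5,188,30)),loc(at('wrist2',247,129,10)))
crop('wrist2',230,120,330,195,'w2c',8)
E
```

```text
[-60.2  40.1  30. ] [-76.1  66.3  10. ]
```

View pics/w2c.png

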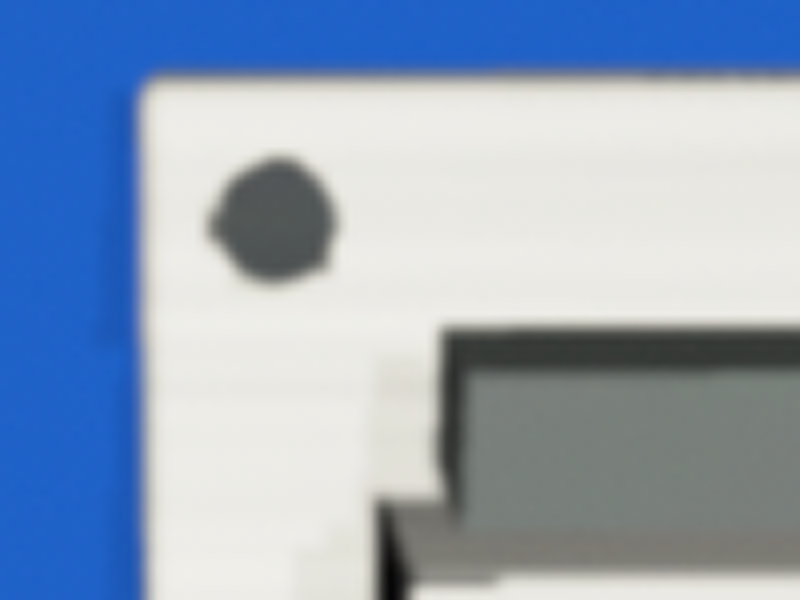

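About 4–5 mm remains, so I'll go on slowly.

Emit:
drive_tool([
  [[0.4,0,0],0],
  [[0.8,0,0],0],
  [[1.2,0,0],0],
  [[1.6,0,0],0],
  [[2,0,0],0],
  [[2.4,0,0],0],
  [[2.7,0,0],0],
  [[3,0,0],0],
])

```text
time: 5.02
tool_pos: [475.0, -24.0, 41.3]
tcp_rot: [-180.0, -0.0, 91.4]
ft_force: [-2.8, 0.9, 0.0]
finger_gap: -0.4
```

Emit:
drive_tool([
  [[0.2,0,0],0],
  [[0.4,0,0],0],
  [[0.6,0,0],0],
  [[0.8,0,0],0],
  [[1,0,0],0],
  [[1.2,0,0],0],
  [[1.4,0,0],0],
  [[1.5,0,0],0],
])

```text
time: 5.68
tool_pos: [476.2, -24.0, 41.2]
tcp_rot: [-180.0, -0.0, 91.3]
ft_force: [-4.7, 0.7, 1.7]
finger_gap: -0.0
```

Emit:
drive_tool([
  [[0.1,0,0],0],
  [[0.2,0,0],0],
  [[0.3,0,0],0],
  [[0.4,0,0],0],
  [[0.5,0,0],0],
  [[0.5,0,0],0],
  [[0.5,0,0],0],
  [[0.5,0,0],0],
])

```text
time: 6.35
tool_pos: [476.3, -23.9, 41.1]
tcp_rot: [-179.9, -0.0, 91.4]
ft_force: [-6.5, -0.5, 3.2]
finger_gap: -0.0
```

Emit:
drive_tool([
  [[0.1,0,0],0],
  [[0.2,0,0],0],
  [[0.3,0,0],0],
  [[0.4,0,0],0],
  [[0.5,0,0],0],
  [[0.5,0,0],0],
  [[0.5,0,0],0],
  [[0.5,0,0],0],
])

```text
time: 7.02
tool_pos: [476.4, -24.0, 41.1]
tcp_rot: [-179.9, -0.0, 91.4]
ft_force: [-9.8, -0.4, 5.4]
finger_gap: -0.1
```

```bash
python3 - <<'E'
from h import *
c=np.array([545.2,-22.4,0]);Rz=R.from_euler('z',1.35,degrees=True).as_matrix()
s=r.sense();print(s['tool_pos'],s['ft_force'])
snap('wrist','wrist3');snap('scene','scene3')
crop('wrist3',220,120,340,195,'w3c',6)
crop('scene3',180,170,300,260,'sc3c',6)
E
```

```text
[476.40517157 -23.97635216  41.06722026] [-9.8143076  -0.38577446  5.44329645]
```

View pics/w3c.png

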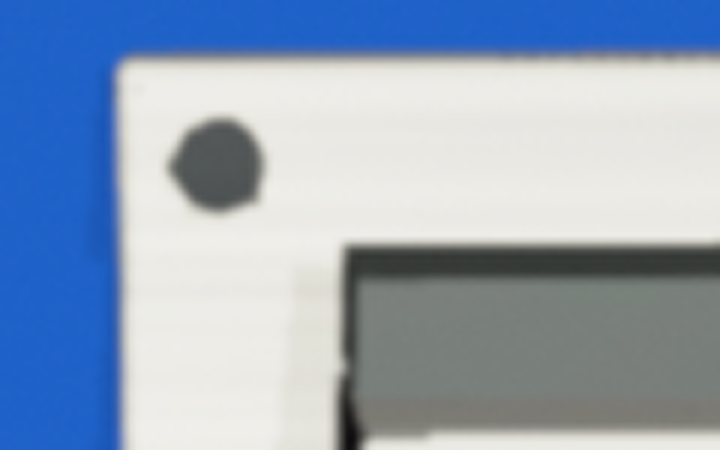

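View pics/sc3c.png

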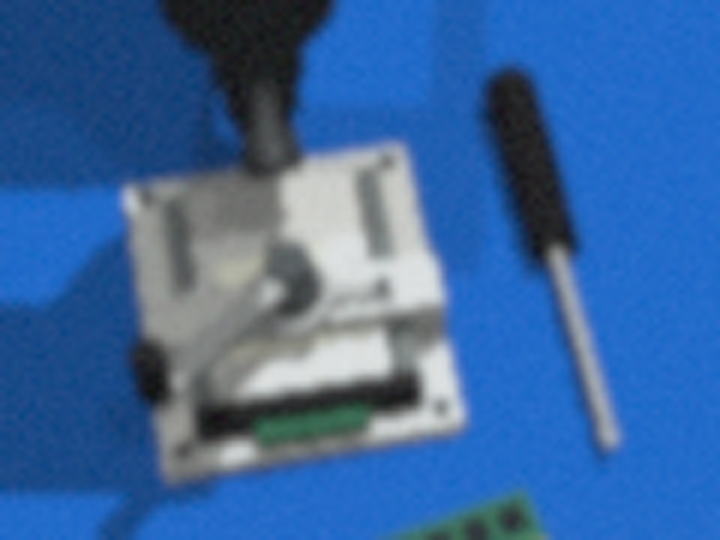

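The drive's rear edge lines up with the rail ends (crop ~(345,370)) and 10 N gives no further motion, so it is home. I'll back off and go to the +x side of the post.

Emit:
drive_tool([
  [[-3,0,0],0],
  [[-9,0,0],0],
  [[-15,0,2],0],
  [[-18,0,12],0],
  [[-18,0,30],0],
  [[-18,0,55],0],
  [[-18,0,85],0],
  [[-18,0,115],0],
])

```text
time: 7.78
tool_pos: [458.8, -23.9, 157.4]
tcp_rot: [-180.0, -0.0, 91.4]
ft_force: [1.5, -0.5, 0.2]
finger_gap: -0.3
```

Emit:
drive_tool([
  [[0,0,25],0],
  [[8,-3,50],0],
  [[25,-8,65],0],
  [[50,-15,70],0],
  [[80,-25,70],0],
  [[112,-35,70],0],
  [[143,-45,70],0],
  [[170,-53,70],0],
])

```text
time: 8.45
tool_pos: [631.1, -77.7, 226.6]
tcp_rot: [179.9, 0.0, 91.3]
ft_force: [0.1, 0.3, 0.0]
finger_gap: -0.6
```

Emit:
drive_tool([
  [[15,-4,0],0],
  [[22,-6,-5],0],
  [[26,-6,-20],0],
  [[26,-6,-40],0],
  [[26,-6,-65],0],
  [[26,-6,-85],0],
  [[26,-6,-97],0],
  [[26,-6,-100],0],
])

```text
time: 9.12
tool_pos: [652.6, -82.1, 122.2]
tcp_rot: [-179.7, -0.1, 91.4]
ft_force: [-0.3, 0.0, 0.2]
finger_gap: 0.1
```

```bash
python3 - <<'E'
from h import *
s=r.sense();print(s['tool_pos'],s['ft_force'],s['time'])
for n in ('wrist','side','scene'): snap(n,n+'4')
crop('side4',200,150,360,270,'s4c',5)
crop('scene4',180,170,300,260,'sc4c',6)
E
```

```text
[652.57828835 -82.14777044 122.16928386] [-0.30044749  0.03130209  0.19220596] 9.1167
```

View pics/wrist4.png

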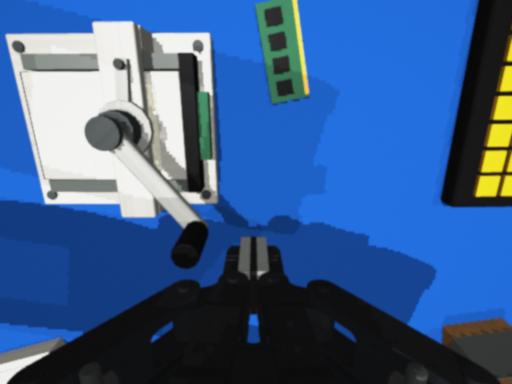

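View pics/s4c.png

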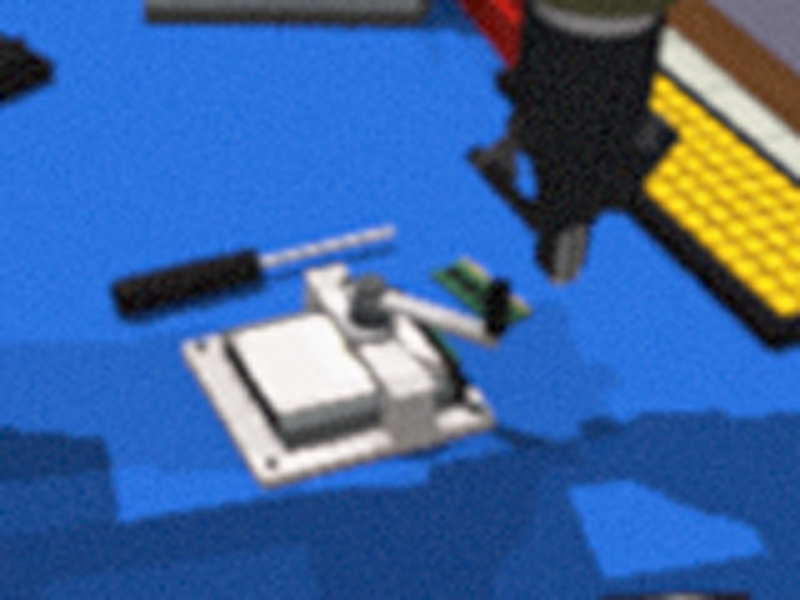

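View pics/sc4c.png

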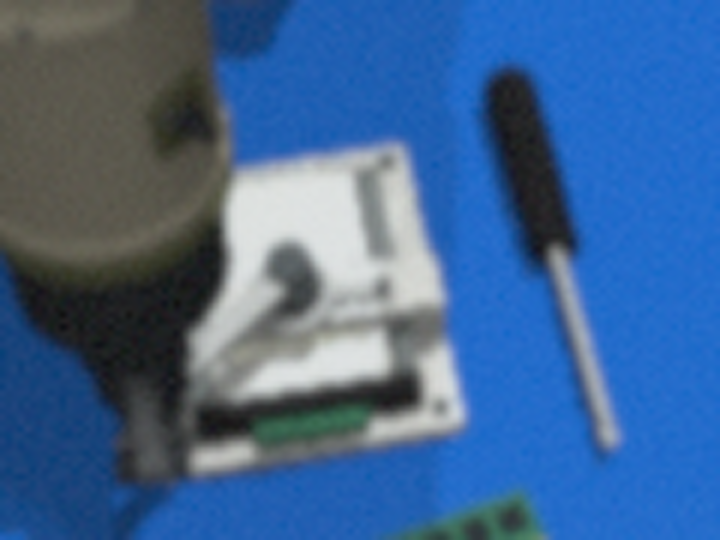

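The drive is still home at its rail ends, and the fingers stand just +x of the post (188,245 in the wrist view). I'll lower and approach slowly.

Emit:
drive_tool([
  [[0,0,-6],0],
  [[0,0,-12],0],
  [[0,0,-17],0],
  [[-1,0,-20],0],
  [[-3,0,-20],0],
  [[-5,0,-20],0],
  [[-7,0,-20],0],
  [[-8,0,-20],0],
])

```text
time: 9.93
tool_pos: [647.4, -83.0, 106.6]
tcp_rot: [180.0, 0.0, 91.3]
ft_force: [-0.2, 0.8, -0.4]
finger_gap: 0.1
```

Emit:
drive_tool([
  [[-1,0,0],0],
  [[-2,0,0],0],
  [[-3,0,0],0],
  [[-4,0,0],0],
  [[-5,0,0],0],
  [[-6,0,0],0],
  [[-7,0,0],0],
  [[-8,0,0],0],
])

```text
time: 10.6
tool_pos: [639.4, -83.0, 106.3]
tcp_rot: [180.0, -0.0, 91.4]
ft_force: [-0.7, 0.7, 0.2]
finger_gap: 0.2
```

Emit:
drive_tool([
  [[-1.5,-0.5,0],0],
  [[-3,-1,0],0],
  [[-4.5,-1.5,0],0],
  [[-6,-2.5,0],0],
  [[-7.5,-3,0],0],
  [[-9,-4,0],0],
  [[-10.5,-5,0],0],
  [[-12,-6,0],0],
])

```text
time: 11.27
tool_pos: [627.4, -89.2, 106.4]
tcp_rot: [180.0, 0.0, 91.3]
ft_force: [2.7, -1.2, 0.1]
finger_gap: -0.2
```

Emit:
drive_tool([
  [[-1.5,-0.7,0],0],
  [[-3,-1.4,0],0],
  [[-4.5,-2.1,0],0],
  [[-6,-2.8,0],0],
  [[-7.5,-3.5,0],0],
  [[-9,-4,0],0],
  [[-10.5,-4.5,0],0],
  [[-12,-5,0],0],
])

```text
time: 11.93
tool_pos: [615.2, -93.9, 106.2]
tcp_rot: [-180.0, -0.0, 91.4]
ft_force: [1.3, -0.5, 0.2]
finger_gap: -0.2
```

```bash
python3 - <<'E'
from h import *
s=r.sense();print(s['tool_pos'],s['ft_force'],s['time'])
for n in ('wrist',): snap(n,n+'5')
E
```

```text
[615.22364204 -93.94456442 106.16756856] [ 1.28884486 -0.54564422  0.17493984] 11.9333
```

View pics/wrist5.png

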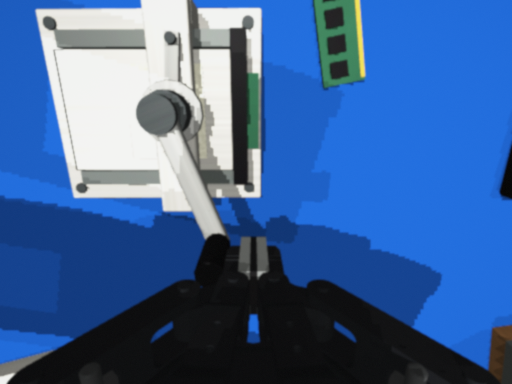

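Contact is made and the lever is swinging with about 1.3 N drag. I'll continue, slower as the bite zone comes up.

Emit:
drive_tool([
  [[-1,-0.5,0],0],
  [[-2,-1,0],0],
  [[-3,-1.3,0],0],
  [[-4,-1.6,0],0],
  [[-5,-2,0],0],
  [[-6,-2.3,0],0],
  [[-7,-2.6,0],0],
  [[-8,-3,0],0],
])

```text
time: 12.65
tool_pos: [607.4, -97.0, 106.3]
tcp_rot: [-180.0, -0.0, 91.4]
ft_force: [1.3, -0.5, -0.4]
finger_gap: 0.2
```

Emit:
drive_tool([
  [[-0.3,-0.1,0],0],
  [[-0.6,-0.2,0],0],
  [[-0.9,-0.3,0],0],
  [[-1.2,-0.4,0],0],
  [[-1.5,-0.4,0],0],
  [[-1.8,-0.5,0],0],
  [[-2,-0.5,0],0],
  [[-2.2,-0.5,0],0],
])

```text
time: 13.32
tool_pos: [605.3, -97.5, 106.3]
tcp_rot: [180.0, -0.0, 91.3]
ft_force: [0.9, -0.7, 0.3]
finger_gap: 0.1
```

Emit:
drive_tool([
  [[-0.3,-0.1,0],0],
  [[-0.6,-0.2,0],0],
  [[-0.9,-0.3,0],0],
  [[-1.2,-0.4,0],0],
  [[-1.5,-0.4,0],0],
  [[-1.8,-0.5,0],0],
  [[-2,-0.5,0],0],
  [[-2.2,-0.5,0],0],
])

```text
time: 13.98
tool_pos: [603.1, -98.0, 106.3]
tcp_rot: [-180.0, 0.0, 91.3]
ft_force: [1.3, -1.2, -0.4]
finger_gap: 0.1
```

Emit:
drive_tool([
  [[-0.3,-0.1,0],0],
  [[-0.6,-0.2,0],0],
  [[-0.9,-0.3,0],0],
  [[-1.2,-0.4,0],0],
  [[-1.5,-0.4,0],0],
  [[-1.8,-0.5,0],0],
  [[-2,-0.5,0],0],
  [[-2.2,-0.5,0],0],
])

```text
time: 14.65
tool_pos: [600.9, -98.5, 106.3]
tcp_rot: [-180.0, -0.0, 91.4]
ft_force: [1.3, -1.5, 0.2]
finger_gap: -0.0
```

Emit:
drive_tool([
  [[-0.3,-0.1,0],0],
  [[-0.6,-0.2,0],0],
  [[-0.9,-0.3,0],0],
  [[-1.2,-0.4,0],0],
  [[-1.5,-0.4,0],0],
  [[-1.8,-0.5,0],0],
  [[-2,-0.5,0],0],
  [[-2.2,-0.5,0],0],
])

```text
time: 15.32
tool_pos: [598.7, -99.0, 106.3]
tcp_rot: [180.0, 0.0, 91.3]
ft_force: [0.6, -0.4, -0.0]
finger_gap: -0.3
```

Emit:
drive_tool([
  [[-0.3,-0.1,0],0],
  [[-0.6,-0.2,0],0],
  [[-0.9,-0.2,0],0],
  [[-1.2,-0.3,0],0],
  [[-1.5,-0.3,0],0],
  [[-1.8,-0.4,0],0],
  [[-2,-0.4,0],0],
  [[-2.2,-0.4,0],0],
])

```text
time: 15.98
tool_pos: [596.5, -99.4, 106.3]
tcp_rot: [-180.0, 0.0, 91.4]
ft_force: [0.9, -1.6, 0.5]
finger_gap: 0.2
```

Emit:
drive_tool([
  [[-0.3,-0.1,0],0],
  [[-0.6,-0.2,0],0],
  [[-0.9,-0.2,0],0],
  [[-1.2,-0.3,0],0],
  [[-1.5,-0.3,0],0],
  [[-1.8,-0.4,0],0],
  [[-2,-0.4,0],0],
  [[-2.2,-0.4,0],0],
])

```text
time: 16.65
tool_pos: [594.3, -99.8, 106.3]
tcp_rot: [180.0, 0.0, 91.3]
ft_force: [0.5, -1.4, 1.0]
finger_gap: 0.1
```

Emit:
drive_tool([
  [[-0.3,-0.1,0],0],
  [[-0.6,-0.2,0],0],
  [[-0.9,-0.2,0],0],
  [[-1.2,-0.3,0],0],
  [[-1.5,-0.3,0],0],
  [[-1.8,-0.4,0],0],
  [[-2,-0.4,0],0],
  [[-2.2,-0.4,0],0],
])

```text
time: 17.32
tool_pos: [592.1, -100.2, 106.3]
tcp_rot: [180.0, 0.0, 91.3]
ft_force: [1.6, -0.6, -0.8]
finger_gap: -0.2
```

Emit:
drive_tool([
  [[-0.3,-0.1,0],0],
  [[-0.6,-0.2,0],0],
  [[-0.9,-0.2,0],0],
  [[-1.2,-0.2,0],0],
  [[-1.5,-0.3,0],0],
  [[-1.8,-0.3,0],0],
  [[-2,-0.3,0],0],
  [[-2.2,-0.3,0],0],
])

```text
time: 17.98
tool_pos: [589.9, -100.5, 106.3]
tcp_rot: [180.0, 0.0, 91.4]
ft_force: [1.7, -0.7, -0.7]
finger_gap: 0.2
```

Emit:
drive_tool([
  [[-0.3,-0.1,0],0],
  [[-0.6,-0.1,0],0],
  [[-0.9,-0.1,0],0],
  [[-1.2,-0.1,0],0],
  [[-1.5,-0.2,0],0],
  [[-1.8,-0.2,0],0],
  [[-2,-0.2,0],0],
  [[-2.2,-0.2,0],0],
])

```text
time: 18.65
tool_pos: [587.7, -100.7, 106.3]
tcp_rot: [-180.0, 0.0, 91.4]
ft_force: [1.0, -0.5, -0.3]
finger_gap: -0.0
```

Emit:
drive_tool([
  [[-0.3,0,0],0],
  [[-0.6,0,0],0],
  [[-0.9,0,0],0],
  [[-1.2,0,0],0],
  [[-1.5,0,0],0],
  [[-1.8,0,0],0],
  [[-2,0,0],0],
  [[-2.2,0,0],0],
])

```text
time: 19.32
tool_pos: [585.5, -100.7, 106.3]
tcp_rot: [-180.0, 0.0, 91.3]
ft_force: [1.2, -0.8, 0.1]
finger_gap: -0.2
```

Emit:
drive_tool([
  [[-0.3,0,0],0],
  [[-0.6,0,0],0],
  [[-0.9,0,0],0],
  [[-1.2,0,0],0],
  [[-1.5,0,0],0],
  [[-1.8,0,0],0],
  [[-2,0,0],0],
  [[-2.2,0,0],0],
])

```text
time: 19.98
tool_pos: [583.3, -100.7, 106.3]
tcp_rot: [-180.0, -0.0, 91.4]
ft_force: [0.9, -0.4, -0.0]
finger_gap: -0.2
```

Emit:
drive_tool([
  [[-0.3,0,0],0],
  [[-0.6,0,0],0],
  [[-0.9,0,0],0],
  [[-1.2,0,0],0],
  [[-1.5,0,0],0],
  [[-1.8,0,0],0],
  [[-2,0,0],0],
  [[-2.2,0,0],0],
])

```text
time: 20.65
tool_pos: [581.1, -100.7, 106.3]
tcp_rot: [-180.0, 0.0, 91.3]
ft_force: [1.0, -0.4, -0.1]
finger_gap: 0.1
```

Emit:
drive_tool([
  [[-0.3,0,0],0],
  [[-0.6,0,0],0],
  [[-0.9,0,0],0],
  [[-1.2,0,0],0],
  [[-1.5,0,0],0],
  [[-1.8,0,0],0],
  [[-2,0,0],0],
  [[-2.2,0,0],0],
])

```text
time: 21.32
tool_pos: [579.2, -100.7, 106.4]
tcp_rot: [180.0, 0.0, 91.4]
ft_force: [3.1, 0.3, -1.7]
finger_gap: 0.1
```

```bash
python3 - <<'E'
from h import *
s=r.sense();print(s['tool_pos'],s['ft_force'],s['time'])
for n in ('wrist',): snap(n,n+'6')
E
```

```text
[ 579.16963705 -100.66667027  106.44528691] [ 3.06033563  0.34351417 -1.65600246] 21.3167
```

View pics/wrist6.png

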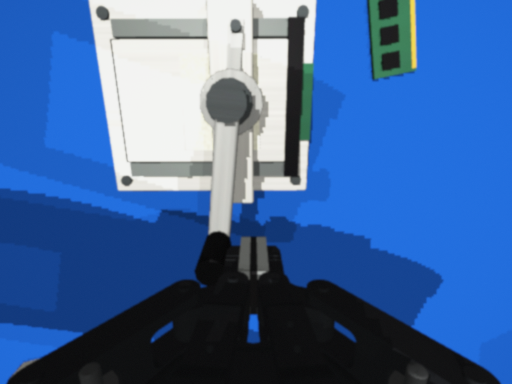

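The force rises to 3 N at lever angle ≈-0.1 rad, so this is probably the bite. I'll use smaller increments from here.

Emit:
drive_tool([
  [[-0.1,0,0],0],
  [[-0.2,0,0],0],
  [[-0.3,0,0],0],
  [[-0.4,0,0],0],
  [[-0.5,0,0],0],
  [[-0.6,0,0],0],
  [[-0.6,0,0],0],
  [[-0.6,0,0],0],
])

```text
time: 22.03
tool_pos: [578.5, -100.7, 106.4]
tcp_rot: [180.0, 0.0, 91.3]
ft_force: [4.0, -0.3, 0.1]
finger_gap: -0.2
```

Emit:
drive_tool([
  [[-0.1,0,0],0],
  [[-0.2,0,0],0],
  [[-0.3,0,0],0],
  [[-0.4,0,0],0],
  [[-0.5,0,0],0],
  [[-0.6,0,0],0],
  [[-0.6,0,0],0],
  [[-0.6,0,0],0],
])

```text
time: 22.7
tool_pos: [578.0, -100.7, 106.4]
tcp_rot: [180.0, 0.0, 91.4]
ft_force: [5.8, 0.1, 0.2]
finger_gap: -0.1
```

Emit:
drive_tool([
  [[-0.1,0,0],0],
  [[-0.2,0,0],0],
  [[-0.3,0,0],0],
  [[-0.4,0,0],0],
  [[-0.5,0,0],0],
  [[-0.6,0,0],0],
  [[-0.6,0,0],0],
  [[-0.6,0,0],0],
])

```text
time: 23.37
tool_pos: [577.6, -100.7, 106.6]
tcp_rot: [179.9, 0.0, 91.4]
ft_force: [6.4, -1.0, -0.1]
finger_gap: -0.2
```

Emit:
drive_tool([
  [[-0.1,0,0],0],
  [[-0.2,0,0],0],
  [[-0.3,0,0],0],
  [[-0.4,0,0],0],
  [[-0.4,0,0],0],
  [[-0.4,0,0],0],
  [[-0.4,0,0],0],
  [[-0.4,0,0],0],
])

```text
time: 24.03
tool_pos: [577.3, -100.6, 106.6]
tcp_rot: [179.9, 0.0, 91.4]
ft_force: [7.7, 1.0, -0.9]
finger_gap: 0.2
```

```bash
python3 - <<'E'
from h import *
s=r.sense();print(s['tool_pos'],s['ft_force'],s['time'])
snap('wrist','wrist7')
for f in ('wrist6','wrist7'): crop(f,190,0,290,60,f+'c',8)
i=np.vstack([cv2.imread('pics/wrist6c.png')[:300],cv2.imread('pics/wrist7c.png')[:300]]);cv2.imwrite('pics/cmp.png',i)
E
```

```text
[ 577.34740612 -100.63312895  106.60024256] [ 7.71167126  1.00016238 -0.94136564] 24.0333
```

View pics/cmp.png

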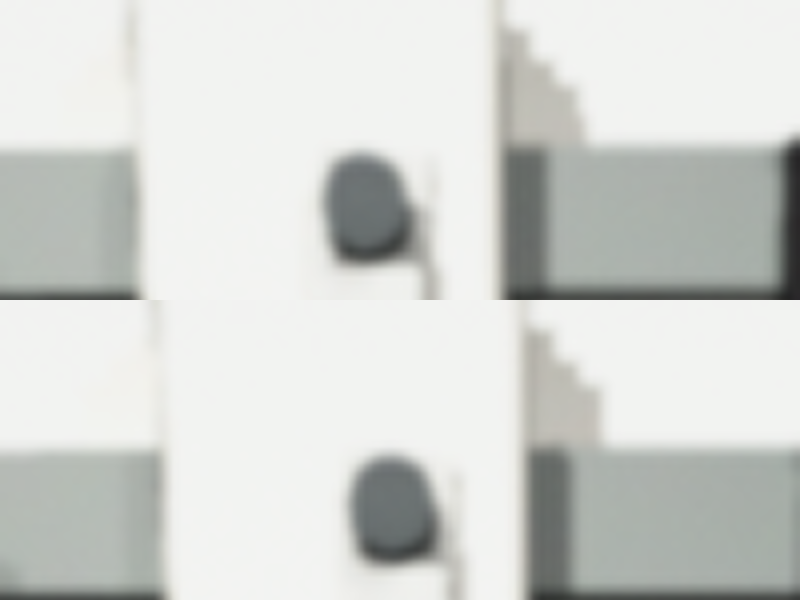

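The pin (≈(365,205) above, (393,505) below) has kept its place relative to the bridge edges at 7.7 N. I'll hold this load.

Emit:
drive_tool([
  [[0,0,0],0],
  [[0,0,0],0],
  [[0,0,0],0],
  [[0,0,0],0],
  [[0,0,0],0],
  [[0,0,0],0],
  [[0,0,0],0],
  [[0,0,0],0],
])

```text
time: 24.75
tool_pos: [577.3, -100.6, 106.6]
tcp_rot: [179.9, 0.0, 91.4]
ft_force: [6.4, 0.4, -1.5]
finger_gap: -0.2
```

Emit:
drive_tool([
  [[0,0,0],0],
  [[0,0,0],0],
  [[0,0,0],0],
  [[0,0,0],0],
  [[0,0,0],0],
  [[0,0,0],0],
  [[0,0,0],0],
  [[0,0,0],0],
])

```text
time: 25.42
tool_pos: [577.3, -100.6, 106.6]
tcp_rot: [179.9, 0.0, 91.4]
ft_force: [7.2, 0.1, -0.8]
finger_gap: 0.2
```

Emit:
drive_tool([
  [[0,0,0],0],
  [[0,0,0],0],
  [[0,0,0],0],
  [[0,0,0],0],
  [[0,0,0],0],
  [[0,0,0],0],
  [[0,0,0],0],
  [[0,0,0],0],
])

```text
time: 26.08
tool_pos: [577.3, -100.6, 106.6]
tcp_rot: [179.9, 0.0, 91.4]
ft_force: [7.7, 0.7, -1.0]
finger_gap: 0.1
```

Emit:
drive_tool([
  [[0,0,0],0],
  [[0,0,0],0],
  [[0,0,0],0],
  [[0,0,0],0],
  [[0,0,0],0],
  [[0,0,0],0],
  [[0,0,0],0],
  [[0,0,0],0],
])

```text
time: 26.75
tool_pos: [577.4, -100.6, 106.6]
tcp_rot: [179.9, 0.0, 91.4]
ft_force: [7.0, 0.6, -1.6]
finger_gap: 0.0
```

Load reads about 7.2 N steadily. The TCP moved more than the stated flex explains, so I'll check the lever angle in the pictures before and after loading.

```bash
python3 - <<'E'
from h import *
snap('wrist','wrist8')
for f in ('wrist6','wrist8'): crop(f,170,80,290,290,f+'d',3.3)
i=np.hstack([cv2.imread('pics/wrist6d.png'),cv2.imread('pics/wrist8d.png')])[:600];print(i.shape);cv2.imwrite('pics/cmp2.png',i)
for f in ('wrist6','wrist8'): print(load(f)[1])
E
```

```text
(600, 792, 3)
[577.42468275 -22.59683041 226.91777296]
[575.50261218 -22.56219714 227.07806555]
```

View pics/cmp2.png

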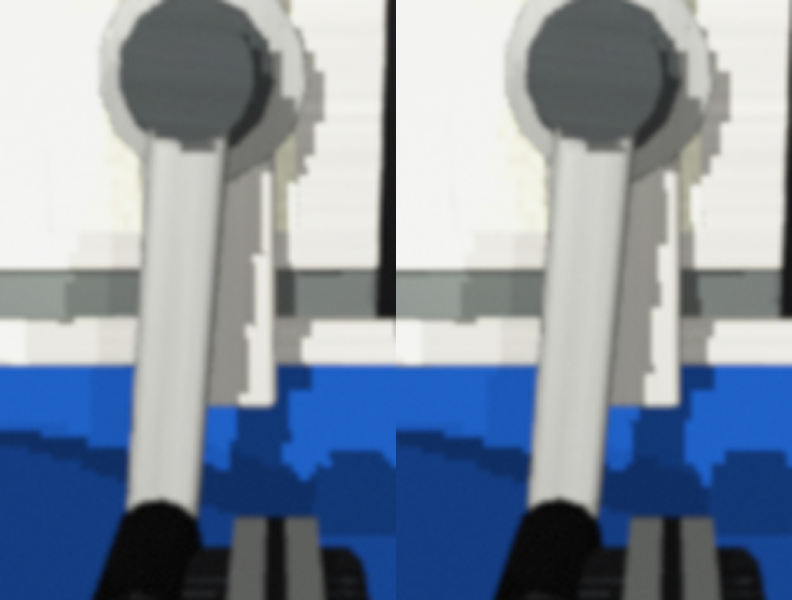

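Relative to the bridge and hub, the post moved only about 0.8 mm, which fits hub-on-bite plus lever flex; the rest is finger compliance. I'll bring the load to about 8 N and hold for over 2 s.

Emit:
drive_tool([
  [[-0.1,0,0],0],
  [[-0.2,0,0],0],
  [[-0.3,0,0],0],
  [[-0.4,0,0],0],
  [[-0.4,0,0],0],
  [[-0.4,0,0],0],
  [[-0.4,0,0],0],
  [[-0.4,0,0],0],
])

```text
time: 27.47
tool_pos: [577.1, -100.6, 106.7]
tcp_rot: [179.9, 0.0, 91.4]
ft_force: [7.7, 0.1, -1.8]
finger_gap: 0.0
```

Emit:
drive_tool([
  [[0,0,0],0],
  [[0,0,0],0],
  [[0,0,0],0],
  [[0,0,0],0],
  [[0,0,0],0],
  [[0,0,0],0],
  [[0,0,0],0],
  [[0,0,0],0],
])

```text
time: 28.13
tool_pos: [577.1, -100.6, 106.7]
tcp_rot: [179.9, 0.0, 91.4]
ft_force: [7.7, 1.3, -0.7]
finger_gap: -0.1
```

Emit:
drive_tool([
  [[0,0,0],0],
  [[0,0,0],0],
  [[0,0,0],0],
  [[0,0,0],0],
  [[0,0,0],0],
  [[0,0,0],0],
  [[0,0,0],0],
  [[0,0,0],0],
])

```text
time: 28.8
tool_pos: [577.1, -100.6, 106.6]
tcp_rot: [179.9, 0.0, 91.4]
ft_force: [7.9, 0.7, -1.6]
finger_gap: 0.1
```

Emit:
drive_tool([
  [[0,0,0],0],
  [[0,0,0],0],
  [[0,0,0],0],
  [[0,0,0],0],
  [[0,0,0],0],
  [[0,0,0],0],
  [[0,0,0],0],
  [[0,0,0],0],
])

```text
time: 29.47
tool_pos: [577.1, -100.6, 106.7]
tcp_rot: [179.9, 0.0, 91.4]
ft_force: [8.1, 0.4, -0.4]
finger_gap: 0.2
```

Emit:
drive_tool([
  [[0,0,0],0],
  [[0,0,0],0],
  [[0,0,0],0],
  [[0,0,0],0],
  [[0,0,0],0],
  [[0,0,0],0],
  [[0,0,0],0],
  [[0,0,0],0],
])

```text
time: 30.13
tool_pos: [577.1, -100.6, 106.7]
tcp_rot: [179.9, 0.0, 91.4]
ft_force: [7.9, 0.8, -0.8]
finger_gap: -0.0
```

Held steady at about 7.9 N for over 2 s. Now I'll back off slowly in +x, then lift.

Emit:
drive_tool([
  [[0.5,0,0],0],
  [[1,0,0],0],
  [[2,0,0],0],
  [[3,0,0],0],
  [[5,0,0],0],
  [[8,0,0],0],
  [[12,0,0],0],
  [[16,0,0],0],
])

```text
time: 30.8
tool_pos: [592.1, -100.6, 105.9]
tcp_rot: [-179.9, -0.0, 91.3]
ft_force: [0.4, -1.3, -0.1]
finger_gap: 0.2
```

Emit:
drive_tool([
  [[4,0,4],0],
  [[6,0,12],0],
  [[6,0,25],0],
  [[6,0,45],0],
  [[6,0,65],0],
  [[6,0,82],0],
  [[6,0,95],0],
  [[6,0,100],0],
])

```text
time: 31.47
tool_pos: [599.7, -101.0, 210.4]
tcp_rot: [179.7, 0.1, 91.4]
ft_force: [0.1, -0.5, -0.3]
finger_gap: -0.1
```

```bash
python3 - <<'E'
from h import *
s=r.sense();print(s['tool_pos'],s['ft_force'],s['time'])
for n in ('wrist','side','scene'): snap(n,n+'9')
crop('wrist9',60,20,260,170,'w9c',4)
E
```

```text
[ 599.71328479 -101.02709091  210.38924798] [ 0.09276714 -0.46713002 -0.25991954] 31.4667
```

View pics/wrist9.png

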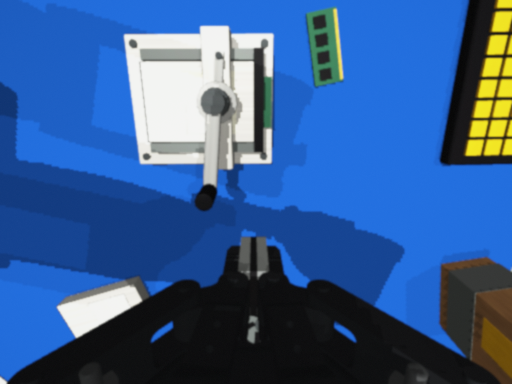

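View pics/scene9.png

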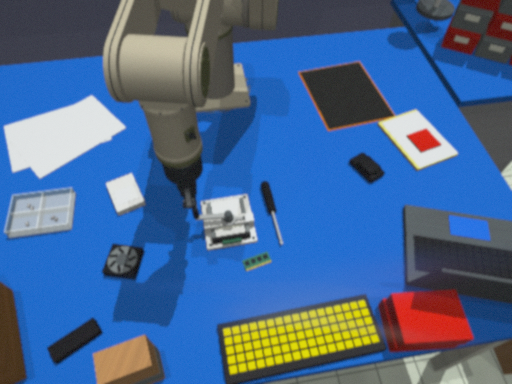

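The arm is clear, the lever points along about -y at (205,198) in the wrist view, and the other objects are in their original places. I'll measure the pin, post and drive.

View pics/w9c.png

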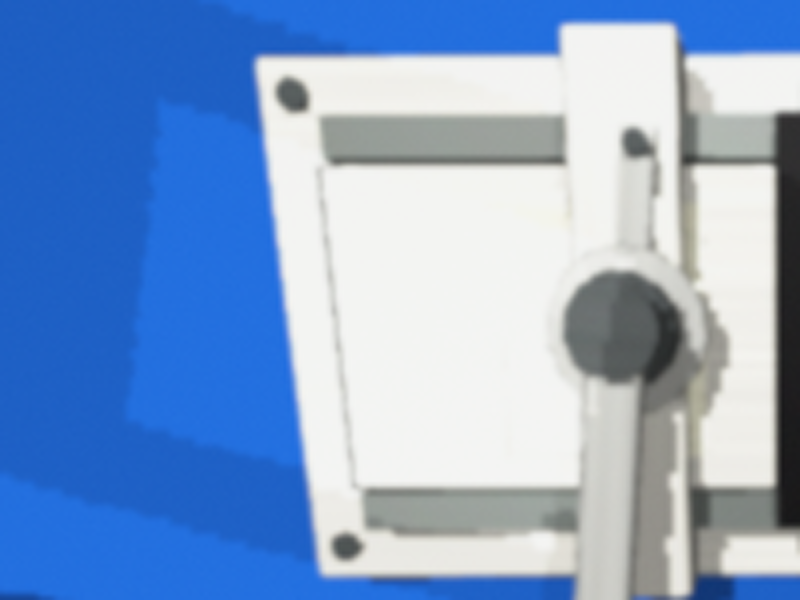

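```bash
python3 - <<'E'
from h import *
f='wrist9'
P=lambda u,v:(60+u/4,20+v/4)
b=[at(f,*P(255,57),10),at(f,*P(320,576),10)]
Rz=R.from_euler('z',1.35,degrees=True).as_matrix()
o=np.mean([b[0]-Rz@[-75,66,0],b[1]-Rz@[-75,-66,0]],0);o[2]=0
loc=lambda p:(Rz.T@(p-o)).round(1)
print('c',o,'pin',loc(at(f,*P(634,140),53)),'rear',loc(at(f,*P(320,167),30)),loc(at(f,*P(357,487),30)),'post',loc(at(f,205,200,106)))
E
```

```text
c [545.3676513  -22.87207286   0.        ] pin [23.1 40.3 53. ] rear [-54.8  37.9  30. ] [-54.5 -38.1  30. ] post [ 13.2 -76.7 106. ]
```

The drive is home (rear at -54.6), the pin is unmoved within measurement error, and the lever rests at its bite. Handing in.

```bash
python3 - <<'E'
from h import *
print(r.hand_in())
E
```

```text
the job is handed in; nothing more can be done
None
```

I pushed the drive home, swung the lever clockwise to its bite and held the load there for more than two seconds. Then I backed the arm clear and handed the job in; no verdict was reported.

- **Drive:** I pushed it in with shut fingertips until it stopped moving, with about 10 N on it at the most. In the last picture its rear edge is at x ≈ -54.6 mm in the cradle frame, where -55 mm is home.
- **Lever:** It dragged at about 1 N, and the force began to rise at about -0.1 rad from the cradle's -y, which I took as the bite. I loaded the post to about 7 N for 2.7 s, then held about 7.9 N (readings 7.7 to 8.1 N) for another 2.7 s without any creep, and released it.
- **Clamp screw:** The pin measured (24.0, 40.5) mm before and (23.1, 40.3) mm after. That difference is within measuring error, and it is opposite to the way a forced screw would turn.
- **Other objects:** The scene picture shows them where they started. I judged this by eye and did not measure it.
- **One disagreement:** While loading, the tool moved about 2 mm, more than the lever's flex explains. The pictures showed the post itself moving only about 0.8 mm relative to the hub, so I put the rest down to give in the fingers.

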